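Nest the pots and ready the trowel

TASK

Set up the three terracotta pots for planting: lower the middle-sized pot into the large one, and then the small one into the middle one, each gently (they are brittle) and fully home so that its collar rests on the rim of the pot around it. Then draw the trowel straight up out of its wooden block and lean it over, blade end lower, to about halfway between upright and level, its tip a few centimetres above the centre of the small pot's mouth without touching any pot. Finish still holding it there, raised and still, and leave the other things on the shelf where they are.

Things in the scene. Friction and masses are not known exactly. Their poses are not given: they have to be found in the camera images.
- large_rim (a point): centre of the mouth, at rim height, of the largest of three loose terracotta pots (0.6 kg, upright, near the middle of the shelf): 100 mm tall, collar 88 mm across and 30 mm high, mouth 58 mm across, inside tapering to about 48 mm at its floor; z up along its axis.
- medium_center (a point): middle-sized terracotta pot, 0.2 kg, upright at the robot's right: 88 mm tall; top 28 mm is a straight collar 66 mm across; the body is 50 mm under it, tapering to 40 at the foot; mouth 46 mm. Point: on the axis half-way up (44 mm below the rim), z up. Home in the large pot, its collar rests on the large rim: this point is then 16 mm below that rim.
- small_center (a point): small terracotta pot, 0.12 kg, upright at the robot's right (it and the middle pot may swap places): 78 mm tall; top 28 mm is a straight collar 55 mm across; body 39 mm under it, 32 at the foot; mouth 35 mm. Point: on the axis half-way up (39 mm below the rim), z up. Home in the middle pot, its collar rests on that rim: this point is 33 mm above that pot's point.
- trowel_grip (a point): centre of the wooden handle of a 180 mm hand trowel (0.12 kg) standing in the block's slot, blade down. The handle is a rounded bar 80 mm long (40 either way along this frame's z), 20 mm thick along x, 26 mm wide along y; z runs from tip to handle (up at the start). The blade's tip is 140 mm away along -z.
- trowel_tip (a point): the lower end of the trowel's steel blade (75 mm long, 48 mm wide along y, about 9 mm deep along x, narrower near the tip); axes as for the handle point.
- holder_slot (a point): wooden tool block fixed to the shelf, to the robot's left: 70 x 90 mm and 80 mm tall, with one vertical slot 13 x 52 mm and 70 mm deep in its top in which the trowel stands. This point is the centre of the slot's mouth on the top face; y runs along the slot, z up.
- redbox: bystander, leave alone: red plastic box with a closed flip-top lid, 116 x 166 x 85 mm; origin under its centre.
- trivet: bystander, fixed: round dark silicone trivet 160 mm across, 8 mm thick; origin under its centre.
- carabiner: bystander, leave alone: chrome carabiner lying flat, 83 x 52 mm, 10 mm thick; origin at its centre underneath.
- saucer: bystander, leave alone: terracotta saucer 100 mm across, 16 mm high; origin under its centre.
- jar: bystander, leave alone: glass jar 56 mm across, 75 mm tall; origin under its centre.
- bottle: bystander, leave alone: green bottle 60 mm across, 170 mm tall; origin under its centre.

How it is judged (in metres and radians):
On the way, in this order (a step that is already met when the one before it is completed fails the run):
1. the middle pot sits fully home in the large pot, let go (horizontal distance between medium_center and large_rim below 0.006 m and z of medium_center in the frame of large_rim below -0.0125 m and angle between medium_center's own z axis and vertical below 0.1 rad and angle between large_rim's own z axis and vertical below 0.08 rad and height (world z) of large_rim below 0.108 m and contact force between the fingers and medium below 0.1 N), for 0.2 s.
2. the small pot sits fully home in the middle pot, let go (horizontal distance between medium_center and large_rim below 0.006 m and z of medium_center in the frame of large_rim below -0.0125 m and angle between medium_center's own z axis and vertical below 0.1 rad and angle between large_rim's own z axis and vertical below 0.08 rad and height (world z) of large_rim below 0.108 m and horizontal distance between small_center and medium_center below 0.006 m and z of small_center in the frame of medium_center below 0.0365 m and angle between small_center's own z axis and vertical below 0.12 rad and contact force between the fingers and small below 0.1 N), for 0.2 s.
3. the trowel is drawn clear above the block, in the gripper (z of trowel_tip in the frame of holder_slot above 0.003 m and contact force between the fingers and trowel above 0.5 N), for 0.1 s.
At the end, for the whole second after the job is handed in: Small pot home in middle pot, middle in large (6 mm of centre, collar within 3.5 mm of the rim, upright, let go). Trowel held still by the fingers alone, leaning 30 to 60 degrees, blade lower, tip within 22 mm of the small pot's axis and 8 to 80 mm above its rim, touching no pot or block (all of step 2 and contact force between each of the fingers, trowel and medium below 0.1 N and contact force between each of the fingers, trowel and large below 0.1 N and angle between trowel_tip's own z axis and vertical between 0.52 and 1.05 rad and horizontal distance between trowel_tip and small_center below 0.022 m and z of trowel_tip in the frame of small_center between 0.047 and 0.119 m and contact force between the fingers and trowel above 0.5 N and contact force between trowel and small below 0.1 N and contact force between trowel and holder below 0.1 N and linear speed of trowel below 0.03 m/s and angular speed of trowel below 0.15 rad/s); the arm keeps its last pose, push and grip.
It fails at once if a bystander is pushed more than 3 cm (distance of any of redbox, carabiner, saucer, jar, bottle from where it was at the start of the episode above 0.03 m).
It fails at once if a pot is dropped (falls unheld, from more than about 10 mm) ((linear speed of medium above 0.45 m/s and contact force between the fingers and medium below 0.1 N) or (linear speed of small above 0.45 m/s and contact force between the fingers and small below 0.1 N)).
It fails at once if a pot is rammed into another (more than 60 N) (contact force between medium and large above 60 N or contact force between small and medium above 60 N).
It also fails if it takes over 61 s, if anything falls off the work surface, if the arm or the gripper's body presses on something with over 40 N, if the wrist force passes 120 N, or if a joint passes its speed limit or range.

ROBOT

A 6-joint arm with a two-finger parallel gripper is mounted at the origin on the work surface. World frame = base frame: x ahead of the robot, y to its left, z up, the work surface at z = 0. Lengths are in mm, angles in degrees, forces in N, time in s.
With the tool pointing down it reaches from about 325 to 775 mm from the base axis. Payload 5.5 kg.
Tool frame: the origin (TCP) lies midway between the tips of the shut fingers; the grasp point (between the pads) lies 19 mm behind it; z points along the fingers, y is the direction in which the jaws open and shut (so a half turn about z gives the same grasp; the last joint's range is limited). The gripper opens to 88 mm and grips with 3 to 60 N. Pads are 20 mm wide; open, the fingers measure 115 mm over their backs; the gripper's body (75 mm by 178 mm) begins 61 mm behind the grasp point.
Start: joints at [-3.249, 5.22, 70.514, -0, 104.267, -3.249], TCP at [600.014, -0.003, 222.631] pointing down, gripper open.
Joint ranges: [-164.24, 164.24], [-49.07, 125.15], [9.68, 141.18], [-86.29, 266.29], [3.28, 154.24], [-151.56, 151.56]. Speed limits (degrees/s): [147.25, 147.25, 172.46, 180, 180, 180].

INTERFACE

Orientations are given as [roll, pitch, yaw] about the fixed x, y, z axes, in that order (R = Rz(yaw) Ry(pitch) Rx(roll)).
In Python, from cell import bot gives the robot as it stands.
- The arm moves only by the tool play_rows, never from a script. Its argument "steps" is text: rows parted by semicolons, each of 5 numbers parted by spaces: the shift along the world's x, y, z in mm, then the turn about the world's z in degrees, then the closure, from 0 (fully open) to 1 (shut). A call has 1 to 8 rows; each row shifts and turns the pose as measured when the row begins; what a row does not reach is not made up. A row lasts 1/8 s, in which the tool goes at most 62.5 mm and 10.7 degrees, less where a joint would pass 70% of its speed; a pose out of reach is approached as far as the arm can. A call is refused whole if a number of a shift passes 62.5 or a number of a turn 10.7, either way. A call with a gripper value outside its range is refused whole. The fingers move at their own pace and stop on an object; "grip_force" is the grip in N (left out, the last holds). Time passes only in rows, so rows that do not move let the fingers close. It gives the time, the measured TCP pose, the force and the opening at its end, in the units of the state.
- bot.read_state(): the state, without advancing time (a new reading comes with each control period).
- bot.read_camera(name): name is "scene" or "side" or "wrist"; returns the picture (400x640x3 uint8, blue, green, red); there is no depth.
- bot.camera_model(name): a dict with "K" (3x3 intrinsics, pixels), "rvec" (rotation vector, rad) and "tvec" (3), from world to camera coordinates, as OpenCV has them. Camera axes: x right, y down, z forward; pixel columns grow to the right and rows downward; lengths in mm; the calibration is good to about 2 mm. A picture is of the moment at which its call begins: read the wrist's pose just before it. camera_model takes no time and is no camera call; for the wrist camera it gives the pose at the moment of the call.
- bot.job_done(): hands the job in, once; it reports no verdict.
The state is a dict: "clock": time; "q": joint angles; "dq": joint speeds; "effort": joint torques, N m; "tcp_pos": TCP position; "tool_rot": TCP orientation; "wrist_force": force on the tool from outside, world axes, zero at the start; "wrist_torque": the same for the moment, N m; "width": finger opening in mm.
Only numpy, scipy, OpenCV 4.12 (cv2) and the standard library are available. Lean on these libraries where they do the work, as an engineer would, in place of code of your own. Each camera call takes 0.05 s, during which the arm holds its last target. There are 200 camera calls.

## Working session

There is one attempt and no reset: what is moved stays moved. The work goes in short steps, Python scripts to look and compute and a tool call to move; the robot and the scene stay as the last step left them, time stands still between calls to the robot, and variables do not carry over. Pictures are saved under pics/ and viewed, about 8 in all and at most 12, crops included, and the job is handed in when it is done.

Besides the shell and the picture viewer there is one more tool, called after "Request:" as name(argument=value, ...) on one line, values as JSON. play_rows: Moves the arm, as the interface text tells. Its arguments: {"type":"object","properties":{"steps":{"type":"string"},"grip_force":{"type":"number"}},"required":["steps"]}

```bash
ls; mkdir -p pics
cat > h.py <<'E'
import numpy as np,cv2
from cell import bot
def cam(n):
    m=bot.camera_model(n);R=cv2.Rodrigues(np.array(m["rvec"],float))[0];return np.array(m["K"],float),R,np.array(m["tvec"],float).ravel()
def ray(c,u,v):
    K,R,t=c;d=R.T@np.linalg.inv(K)@np.array([u,v,1.]);return -R.T@t,d
def onz(c,u,v,z):
    o,d=ray(c,u,v);return o+d*(z-o[2])/d[2]
def proj(c,p):
    K,R,t=c;q=K@(R@np.array(p,float)+t);return q[:2]/q[2]
E
python3 - <<'E'
from h import *
s=bot.read_state();print(s)
for n in("scene","side"):
    cv2.imwrite(f"pics/{n}0.png",bot.read_camera(n));c=cam(n);print(n,-c[1].T@c[2],c[1][2],c[0][0])
E
```

```text
pics
{'clock': 0.0, 'q': array([-3.24843655e+00,  5.26214959e+00,  7.05813975e+01,  5.98860095e-04,
        1.04267624e+02, -3.24964840e+00]), 'dq': array([-0.04114527,  0.0634319 ,  0.02391628,  0.06333706,  0.0754618 ,
       -0.03357883]), 'effort': array([-3.13584051e-04, -4.46447504e+01, -4.06449509e+01,  6.96761138e-02,
        2.93726998e-02, -1.50731516e-04]), 'tcp_pos': array([5.99697229e+02, 2.14033549e-02, 2.21521666e+02]), 'tool_rot': array([-1.79889041e+02, -6.88162701e-03,  9.00013522e+01]), 'wrist_force': array([-0.63103443,  0.69460048, -0.27053235]), 'wrist_torque': array([-0.03072838,  0.0385262 ,  0.03800625]), 'width': 87.99959954951345}
scene [1328.57152454  366.91079667 1396.7419022 ] [-0.48812865 -0.27694385 -0.82766692] [490.9496682    0.         318.92979963]
side [281.04467274 800.42803672 645.89517279] [ 0.28129868 -0.81165481 -0.51194484] [387.58860009   0.         326.67449906]
```

View pics/scene0.png

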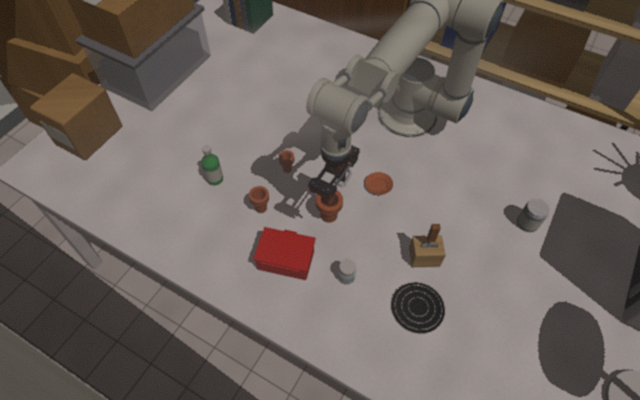

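View pics/side0.png

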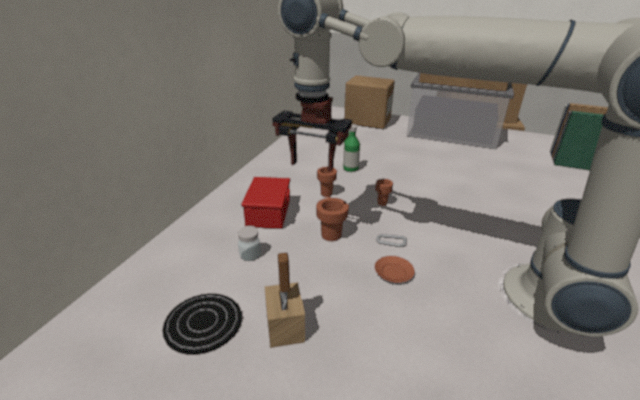

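Run:
```python
from h import *
a=cam("scene");b=cam("side")
def tri(p,q):
    o1,d1=ray(a,*p);o2,d2=ray(b,*q);d1/=np.linalg.norm(d1);d2/=np.linalg.norm(d2)
    s=np.linalg.lstsq(np.c_[d1,-d2],o2-o1,rcond=None)[0];x=o1+s[0]*d1;y=o2+s[1]*d2;return ((x+y)/2).round(),np.linalg.norm(x-y).round(1)
for n,p,q,z in(("large",(330,199),(332,207),100),("med",(259,192),(327,173),88),("small",(287,155),(384,185),78),("handletop",(435,227),(284,255),150),("blocktop",(428,243),(285,300),80)):
    print(n,tri(p,q),onz(a,*p,z).round(),onz(b,*q,z).round())
for n in("scene","side"):
    im=cv2.imread(f"pics/{n}0.png");h=cv2.cvtColor(im,cv2.COLOR_BGR2HSV)
    m=cv2.inRange(h,(0,90,60),(14,210,255));_,_,st,ce=cv2.connectedComponentsWithStats(m)
    print(n,[(s.tolist(),c.round().tolist()) for s,c in zip(st,ce) if 40<s[4]<5000])
print(bot.camera_model("wrist"))
S=cv2.imread("pics/scene0.png")[140:270,230:460];D=cv2.imread("pics/side0.png")[150:350,230:430]
w=bot.read_camera("wrist");cv2.imwrite("pics/w0.png",w)
c=np.zeros((600,800,3),np.uint8);c[:226,:400]=cv2.resize(S,(400,226),interpolation=3);c[:400,400:]=cv2.resize(D,(400,400),interpolation=3);c[350:600,:400]=cv2.resize(w,(400,250));cv2.imwrite("pics/c0.png",c)
```

```text
large (array([554., -32.,  96.]), np.float64(0.2)) [556. -31. 100.] [552. -26. 100.]
med (array([ 641., -246.,   82.]), np.float64(8.3)) [ 641. -246.   88.] [ 639. -229.   88.]
small (array([ 457., -255.,   71.]), np.float64(6.6)) [ 458. -255.   78.] [ 457. -238.   78.]
handletop (array([538., 300., 187.]), np.float64(6.8)) [517. 300. 150.] [557. 256. 150.]
blocktop (array([535., 301.,  79.]), np.float64(2.9)) [534. 300.  80.] [535. 304.  80.]
scene [([235, 0, 6, 19, 45], [237.0, 9.0]), ([298, 0, 9, 13, 59], [301.0, 5.0]), ([309, 0, 40, 20, 224], [330.0, 13.0]), ([392, 0, 15, 18, 66], [399.0, 10.0]), ([362, 8, 30, 11, 123], [375.0, 14.0]), ([371, 26, 18, 13, 75], [378.0, 33.0]), ([117, 40, 24, 16, 84], [128.0, 47.0]), ([22, 107, 39, 20, 121], [39.0, 118.0]), ([99, 111, 22, 28, 141], [110.0, 124.0]), ([67, 123, 39, 36, 297], [88.0, 142.0]), ([280, 150, 14, 22, 221], [287.0, 160.0]), ([365, 172, 28, 23, 492], [378.0, 183.0]), ([249, 186, 20, 27, 373], [259.0, 198.0]), ([316, 191, 27, 31, 509], [330.0, 206.0]), ([427, 224, 13, 18, 123], [434.0, 232.0]), ([253, 227, 62, 53, 2354], [284.0, 252.0])]
side [([311, 101, 17, 8, 67], [319.0, 105.0]), ([302, 112, 24, 12, 136], [312.0, 118.0]), ([317, 164, 32, 76, 1388], [330.0, 206.0]), ([242, 177, 48, 51, 1874], [266.0, 201.0]), ([376, 179, 16, 27, 306], [383.0, 191.0]), ([278, 253, 15, 40, 288], [284.0, 272.0]), ([375, 256, 39, 27, 794], [394.0, 269.0])]
{'K': array([[294.69176442,   0.        , 324.03494217],
       [  0.        , 294.69176442, 196.17287279],
       [  0.        ,   0.        ,   1.        ]]), 'rvec': array([-2.84199486e+00,  6.77549675e-04,  2.58697463e-03]), 'tvec': array([-599.99041793,  -35.7915346 ,  390.86028672])}
```

View pics/c0.png

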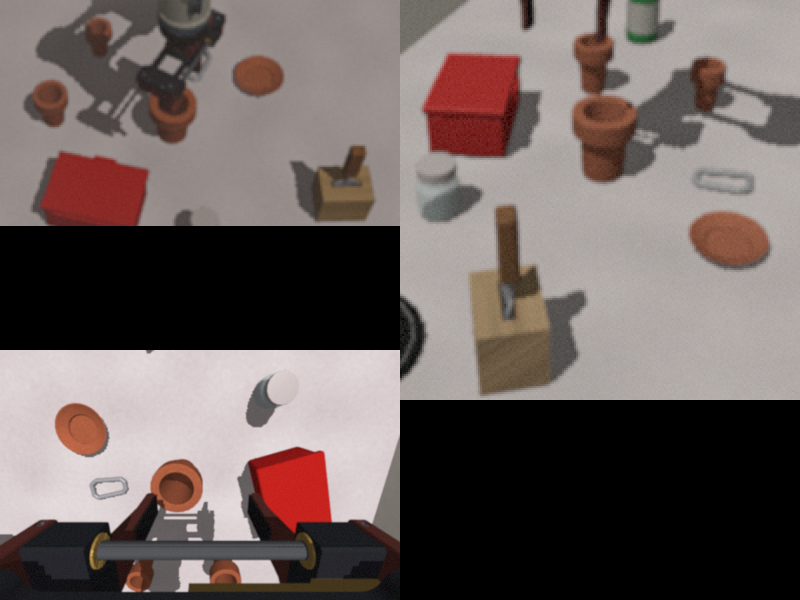

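Request:
play_rows(steps="-5 -55 0 0 0;-5 -55 0 0 0;-5 -55 0 0 0;-5 -55 0 0 0;-5 -55 0 0 0;-5 -55 0 0 0;0 0 0 0 0")

```text
clock: 1.02
tcp_pos: [566.5, -338.2, 217.3]
tool_rot: [-179.6, -0.2, 90.2]
wrist_force: [-0.7, 0.8, 0.7]
width: 87.9
```

```bash
cat > w.py <<'E'
from h import *
import sys
def look(name,zs=(100,88,78)):
    s=bot.read_state();im=bot.read_camera("wrist");c=cam("wrist");cv2.imwrite(f"pics/{name}.png",im)
    print(s["clock"],s["tcp_pos"].round(1),s["tool_rot"].round(1),s["width"].round(1),"cam",(-c[1].T@c[2]).round())
    h=cv2.cvtColor(im,cv2.COLOR_BGR2HSV)
    m=cv2.inRange(h,(0,90,50),(14,215,255));m=cv2.morphologyEx(m,cv2.MORPH_OPEN,np.ones((3,3)))
    cs,_=cv2.findContours(m,cv2.RETR_EXTERNAL,cv2.CHAIN_APPROX_NONE)
    for k in cs:
        if cv2.contourArea(k)>250:
            x,y,w,hh=cv2.boundingRect(k);print((x,y,w,hh),[onz(c,x+w/2,y+hh/2,z)[:2].round().tolist() for z in zs])
    return im,c
E
python3 - <<'E'
from w import *
look("w1")
a=cam("scene")
print("bottle",onz(a,207,150,170).round(),onz(a,215,180,0).round());print("box top",[onz(a,*p,85)[:2].round() for p in((263,230),(315,238),(308,268),(256,262))])
E
```

```text
Traceback (most recent call last):
  File "w.py", line 5, in look
    print(s["clock"],s["tcp_pos"].round(1),s["tool_rot"].round(1),s["width"].round(1),"cam",(-c[1].T@c[2]).round())
                                                                  ^^^^^^^^^^^^^^^^
AttributeError: 'float' object has no attribute 'round'
```

View pics/w1.png

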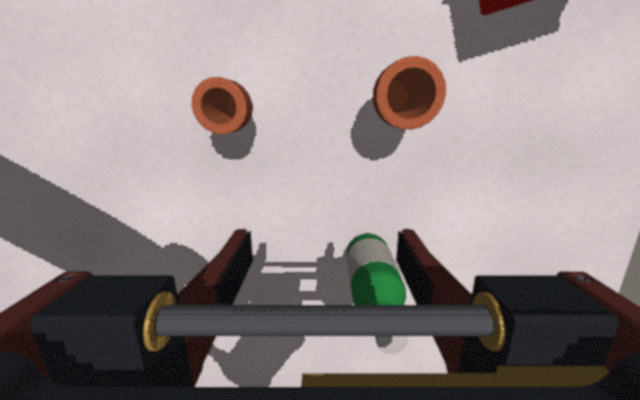

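```bash
sed -i 's/s\["width"\].round(1)/round(s["width"],1)/' w.py
python3 - <<'E'
from w import *
im,c=look("w2")
# ellipse of top rim: outer contour approximations
a=cam("scene")
print("bottle",onz(a,207,150,170).round(),onz(a,215,180,0).round(),onz(c,390,340,170).round(),onz(c,368,240,20).round());print("box top",[onz(a,*p,85)[:2].round() for p in((263,230),(315,238),(308,268),(256,262))])
print("manual med",onz(c,410,91,88).round(1),"small",onz(c,220,103,78).round(1))
E
```

```text
1.075 [ 567.2 -336.3  217.7] [-179.7   -0.2   90.3] 87.6 cam [ 569. -255.  380.]
(0, 282, 66, 53) [[240.0, -476.0], [226.0, -485.0], [214.0, -493.0]]
(580, 281, 60, 42) [[886.0, -460.0], [899.0, -469.0], [910.0, -476.0]]
(405, 230, 34, 36) [[671.0, -396.0], [675.0, -402.0], [679.0, -407.0]]
(202, 230, 43, 61) [[461.0, -413.0], [457.0, -419.0], [453.0, -425.0]]
(192, 80, 59, 57) [[474.0, -257.0], [470.0, -257.0], [466.0, -257.0]]
(373, 59, 72, 73) [[643.0, -245.0], [647.0, -244.0], [649.0, -244.0]]
bottle [ 631. -444.  170.] [ 630. -450.    0.] [ 627. -449.  170.] [ 627. -425.   20.]
box top [array([ 751., -158.]), array([695.,  -5.]), array([792.,  28.]), array([ 853., -115.])]
manual med [ 647.2 -240.4   88. ] small [ 465.2 -252.3   78. ]
```

Request:
play_rows(steps="40 5 0 0 0;38 5 0 0 0;0 0 0 0 0;0 0 0 0 0")

```text
clock: 1.62
tcp_pos: [648.3, -317.8, 218.1]
tool_rot: [-179.6, -0.3, 90.8]
wrist_force: [-0.5, 0.3, -0.4]
width: 87.6
```

```bash
cat >> w.py <<'E'
def rim(name,r,z,guess):
    """outer rim circle: fit ellipse to the contour of the colour blob's top"""
    im,c=look(name,(z,))
    u=proj(c,[*guess,z]).astype(int);h=cv2.cvtColor(im,cv2.COLOR_BGR2HSV)
    m=cv2.inRange(h,(0,90,30),(14,255,255));
    cs,_=cv2.findContours(m,cv2.RETR_EXTERNAL,cv2.CHAIN_APPROX_NONE)
    k=max((k for k in cs if abs(cv2.pointPolygonTest(k,tuple(map(float,u)),True))<80),key=cv2.contourArea)
    P=np.array([onz(c,*p,z)[:2] for p in k[:,0]]);
    # side away from the camera foot = true rim edge
    o=(-c[1].T@c[2])[:2];(x,y),R=cv2.minEnclosingCircle(P.astype(np.float32))
    print("encl",round(x,1),round(y,1),"R",round(R,1),"expected",r,"offset from cam",round(x-o[0]),round(y-o[1]))
    return im,c
E
python3 - <<'E'
from w import *
rim("w3",33,88,(645,-244))
E
```

```text
1.625 [ 648.3 -317.8  218.1] [-179.6   -0.3   90.8] 87.6 cam [ 649. -238.  380.]
(0, 281, 70, 54) [[310.0, -469.0]]
(581, 280, 59, 44) [[980.0, -448.0]]
(403, 231, 37, 37) [[755.0, -385.0]]
(202, 230, 43, 58) [[538.0, -401.0]]
(114, 98, 74, 54) [[480.0, -257.0]]
(292, 81, 66, 70) [[648.0, -246.0]]
(425, 0, 63, 20) [[761.0, -156.0]]
encl 646.9 -246.6 R 32.3 expected 33 offset from cam -2 -9
```

Request:
play_rows(steps="-1 36 0 0 0;0 35 0 0 0;0 0 0 0 0;0 0 -50 0 0;0 0 -50 0 0;0 0 -30 0 0;0 0 0 0 0")

```text
clock: 2.55
tcp_pos: [641.8, -249.0, 91.8]
tool_rot: [179.9, 0.0, 90.5]
wrist_force: [0.2, -0.4, 0.6]
width: 87.7
```

Request:
play_rows(steps="5 3 0 0 0;0 0 -15 0 0;0 0 -14 0 0;0 0 0 0 0", grip_force=12)

```text
clock: 3.05
tcp_pos: [648.7, -247.9, 66.8]
tool_rot: [179.5, 0.2, 90.5]
wrist_force: [-0.4, 0.2, -1.2]
width: 87.8
```

Request:
play_rows(steps="-1 2 -4 0 0;0 0 0 0 0.2;0 0 0 0 0.3;0 0 0 0 0.4;0 0 0 0 0.5;0 0 0 0 0.5;0 0 0 0 0.5", grip_force=15)

```text
clock: 3.92
tcp_pos: [647.9, -245.8, 63.5]
tool_rot: [179.5, 0.3, 90.5]
wrist_force: [-0.4, -0.2, -0.8]
width: 64.7
```

Request:
play_rows(steps="0 0 20 0 0.5;0 0 50 0 0.5;0 0 50 0 0.5;-30 45 15 0 0.5;-32 45 0 0 0.5;-32 41 0 0 0.5;0 0 0 0 0.5;0 0 0 0 0.5", grip_force=20)

```text
clock: 4.92
tcp_pos: [551.0, -111.7, 209.7]
tool_rot: [179.1, 0.3, 90.4]
wrist_force: [-0.0, -0.8, -2.7]
width: 64.4
```

Run:
```python
from w import *
im,c=rim("w4",44,100,(554,-32))
```

```text
4.925 [ 551.  -111.7  209.7] [179.1   0.3  90.4] 64.4 cam [549. -30. 371.]
(564, 273, 76, 57) [[861.0, -237.0]]
(0, 272, 97, 67) [[259.0, -239.0]]
(384, 230, 32, 40) [[632.0, -173.0]]
(226, 230, 40, 62) [[474.0, -185.0]]
(258, 188, 128, 118) [[552.0, -170.0]]
(280, 57, 97, 102) [[557.0, -34.0]]
(95, 0, 95, 69) [[405.0, 22.0]]
encl 556.3 -35.6 R 43.2 expected 44 offset from cam 7 -5
```

View pics/w4.png

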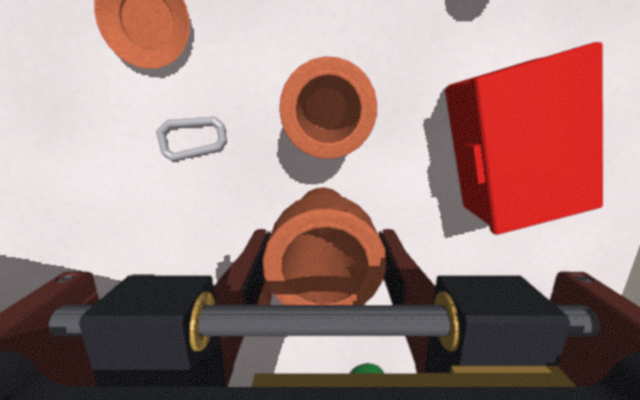

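Run:
```python
from w import *
s=bot.read_state();c=cam("wrist");p=s["tcp_pos"]
for dy in(-5,0,5):
  q=p+[0,dy,25]
  print(dy,"rim pts top/bottom/left/right outer",[proj(c,q+d).round().tolist() for d in([0,33,0],[0,-33,0],[-33,0,0],[33,0,0])],"inner",[proj(c,q+d).round().tolist() for d in([0,23,0],[0,-23,0])])
print(onz(c,329,107,100).round(1),onz(c,329,105,100).round(1),onz(c,328,98,100))
```

```text
-5 rim pts top/bottom/left/right outer [[324.0, 217.0], [323.0, 327.0], [261.0, 275.0], [386.0, 275.0]] inner [[324.0, 235.0], [323.0, 312.0]]
0 rim pts top/bottom/left/right outer [[324.0, 207.0], [323.0, 319.0], [260.0, 267.0], [386.0, 267.0]] inner [[324.0, 226.0], [323.0, 304.0]]
5 rim pts top/bottom/left/right outer [[324.0, 198.0], [323.0, 312.0], [260.0, 258.0], [387.0, 258.0]] inner [[324.0, 217.0], [323.0, 296.0]]
[557.3 -33.1 100. ] [557.3 -31.5 100. ] [556.38936572 -25.62494477 100.        ]
```

Request:
play_rows(steps="3 40 0 0 0.5;3 39 0 0 0.5;0 0 0 0 0.5;0 0 0 0 0.5")

```text
clock: 5.48
tcp_pos: [560.0, -35.3, 209.9]
tool_rot: [179.1, 0.3, 90.1]
wrist_force: [0.7, -0.1, -2.5]
width: 64.2
```

Request:
play_rows(steps="-3 2 0 0 0.5;0 0 -20 0 0.5;0 0 -15 0 0.5;0 0 0 0 0.5")

```text
clock: 5.98
tcp_pos: [556.4, -36.1, 170.8]
tool_rot: [179.3, 0.3, 89.8]
wrist_force: [0.5, -0.1, -1.6]
width: 64.7
```

Foot about 8 mm above the rim; centre and go in slowly.

Request:
play_rows(steps="0 3 0 0 0.5;0 0 -10 0 0.5;0 0 -10 0 0.5;0 0 -8 0 0.5;0 0 0 0 0.5")

```text
clock: 6.6
tcp_pos: [556.3, -32.8, 141.0]
tool_rot: [179.3, 0.3, 89.8]
wrist_force: [0.8, 0.4, -2.3]
width: 64.6
```

Request:
play_rows(steps="0 0 -9 0 0.5;0 0 -8 0 0.5;0 0 -7 0 0.5;0 0 -4 0 0.5;0 0 0 0 0.5")

```text
clock: 7.22
tcp_pos: [556.4, -32.8, 111.1]
tool_rot: [179.3, 0.3, 89.8]
wrist_force: [-0.1, 0.0, -2.5]
width: 64.9
```

Request:
play_rows(steps="0 0 -3 0 0.5;0 0 -2 0 0.5;0 0 -2 0 0.5;0 0 0 0 0.5")

```text
clock: 7.72
tcp_pos: [556.7, -32.9, 104.4]
tool_rot: [179.2, 0.3, 89.8]
wrist_force: [-0.1, -0.1, -2.1]
width: 64.6
```

Request:
play_rows(steps="0 0 -1 0 0.5;0 0 -1 0 0.5;0 0 -1 0 0.5;0 0 0 0 0.5")

```text
clock: 8.22
tcp_pos: [557.3, -32.9, 103.5]
tool_rot: [179.0, 0.4, 89.8]
wrist_force: [-1.2, -0.0, -2.3]
width: 64.7
```

Request:
play_rows(steps="0 0 -1.5 0 0.5;0 0 -1.5 0 0.5;0 0 0 0 0.5")

```text
clock: 8.6
tcp_pos: [557.7, -33.0, 103.5]
tool_rot: [178.9, 0.4, 89.8]
wrist_force: [-0.2, 0.9, -1.1]
width: 64.8
```

Request:
play_rows(steps="0 0 -2 0 0.5;0 0 0 0 0.4;0 0 0 0 0.3;0 0 0 0 0.2;0 0 0 0 0;0 0 0 0 0;0 0 0 0 0;0 0 0 0 0")

```text
clock: 9.6
tcp_pos: [558.0, -33.0, 101.8]
tool_rot: [178.9, 0.4, 89.8]
wrist_force: [-0.9, -0.1, -0.3]
width: 87.5
```

Request:
play_rows(steps="0 0 20 0 0;0 0 50 0 0;0 0 50 0 0;-20 -50 0 0 0;-20 -50 0 0 0;-10 -30 0 0 0;0 0 0 0 0;0 0 0 0 0")

```text
clock: 10.6
tcp_pos: [506.8, -165.4, 237.9]
tool_rot: [178.2, 0.6, 90.0]
wrist_force: [-0.5, 0.6, 0.0]
width: 87.7
```

Run:
```python
from w import *
rim("w5",33,128,(557,-33))
cv2.imwrite("pics/s5.png",cv2.resize(bot.read_camera("side")[130:270,260:440],(720,560),interpolation=3))
```

```text
10.6 [ 506.8 -165.4  237.9] [178.2   0.6  90. ] 87.7 cam [502. -83. 398.]
(584, 281, 56, 43) [[837.0, -299.0]]
(0, 272, 85, 66) [[214.0, -287.0]]
(406, 230, 33, 37) [[613.0, -228.0]]
(200, 230, 46, 58) [[408.0, -236.0]]
(260, 219, 45, 54) [[469.0, -222.0]]
(325, 0, 95, 98) [[552.0, -41.0]]
(152, 0, 70, 20) [[403.0, -14.0]]
encl 551.5 -40.1 R 41.0 expected 33 offset from cam 49 43
```

View pics/s5.png

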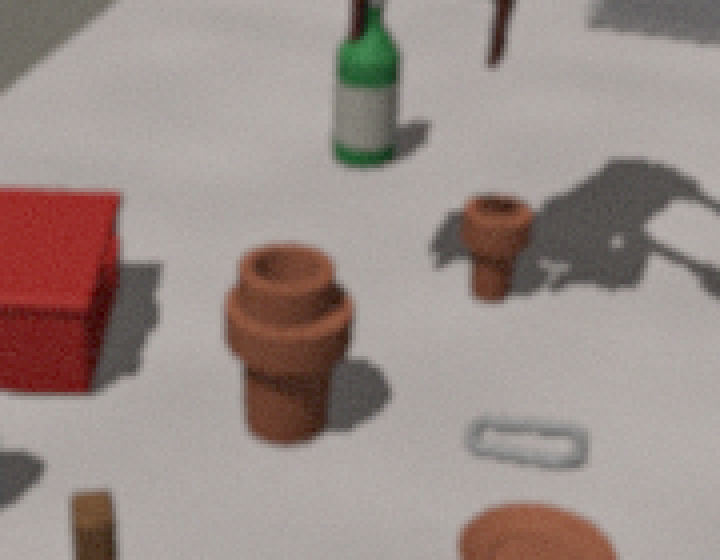

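Request:
play_rows(steps="-15 -55 0 0 0;-15 -55 0 0 0;-12 -50 0 0 0;0 0 -10 0 0;0 0 0 0 0")

```text
clock: 11.32
tcp_pos: [467.1, -322.7, 226.3]
tool_rot: [178.2, 0.5, 90.7]
wrist_force: [0.2, -1.2, -0.0]
width: 87.9
```

Run:
```python
from w import *
rim("w6",27.5,78,(464,-254))
```

```text
11.325 [ 467.1 -322.7  226.3] [178.2   0.5  90.7] 87.9 cam [ 462. -241.  388.]
(580, 281, 60, 43) [[845.0, -483.0]]
(0, 281, 69, 55) [[124.0, -483.0]]
(404, 230, 35, 36) [[589.0, -403.0]]
(201, 230, 45, 59) [[356.0, -417.0]]
(289, 93, 52, 55) [[463.0, -258.0]]
encl 462.2 -258.7 R 27.0 expected 27.5 offset from cam 0 -18
```

Request:
play_rows(steps="-4 33 0 0 0;0 32 0 0 0;0 0 0 0 0;0 0 -50 0 0;0 0 -50 0 0;0 0 -35 0 0;0 0 0 0 0")

```text
clock: 12.25
tcp_pos: [466.8, -250.1, 92.4]
tool_rot: [177.8, 0.8, 91.5]
wrist_force: [0.5, 0.3, 0.2]
width: 87.7
```

Request:
play_rows(steps="-4 -7 0 -1.5 0;0 0 -15 0 0;0 0 -15 0 0;0 0 -7 0 0;0 0 0 0 0", grip_force=12)

```text
clock: 12.88
tcp_pos: [464.8, -259.2, 58.5]
tool_rot: [177.5, 1.0, 89.9]
wrist_force: [0.9, -0.1, 1.1]
width: 87.8
```

Request:
play_rows(steps="-2 2 -3 0 0;0 0 -2 0 0;0 0 0 0 0.3;0 0 0 0 0.5;0 0 0 0 0.65;0 0 0 0 0.65;0 0 0 0 0.65", grip_force=12)

```text
clock: 13.75
tcp_pos: [463.3, -257.3, 54.4]
tool_rot: [177.4, 1.1, 89.9]
wrist_force: [0.2, 0.0, -0.7]
width: 56.2
```

Request:
play_rows(steps="0 0 20 0 0.65;0 0 50 0 0.65;0 0 50 0 0.65;0 0 45 0 0.65;32 48 0 0 0.65;32 48 0 0 0.65;30 46 0 0 0.65;0 0 0 0 0.65", grip_force=18)

```text
clock: 14.75
tcp_pos: [558.0, -111.2, 235.7]
tool_rot: [176.9, 1.2, 89.6]
wrist_force: [-0.4, -0.3, -1.6]
width: 56.2
```

Run:
```python
from w import *
im,c=rim("w7",44,100,(557,-33))
p=bot.read_state()["tcp_pos"]
for dy in(-5,0,5):
  q=p+[0,dy,24]
  print(dy,[proj(c,q+d).round().tolist() for d in([0,27.5,0],[0,-27.5,0],[-27.5,0,0],[27.5,0,0])],"inner",[proj(c,q+d).round().tolist() for d in([0,17.5,0],[0,-17.5,0])])
P=np.array([557,-33,128.])
print([proj(c,P+[x,y,0]).round().tolist() for x,y in((0,0),(33,0),(-33,0),(0,33),(0,-33))])
```

```text
14.75 [ 558.  -111.2  235.7] [176.9   1.2  89.6] 56.2 cam [550. -29. 395.]
(583, 279, 57, 47) [[934.0, -281.0]]
(0, 272, 97, 67) [[251.0, -250.0]]
(377, 230, 23, 34) [[638.0, -190.0]]
(237, 230, 36, 56) [[487.0, -198.0]]
(273, 196, 104, 109) [[566.0, -192.0]]
(479, 118, 39, 30) [[744.0, -64.0]]
(452, 80, 26, 28) [[703.0, -26.0]]
(269, 59, 89, 93) [[556.0, -35.0]]
(87, 0, 94, 70) [[401.0, 24.0]]
encl 555.7 -37.3 R 43.2 expected 44 offset from cam 6 -9
-5 [[325.0, 228.0], [326.0, 317.0], [273.0, 277.0], [377.0, 273.0]] inner [[325.0, 245.0], [326.0, 302.0]]
0 [[325.0, 218.0], [326.0, 310.0], [273.0, 269.0], [377.0, 265.0]] inner [[325.0, 237.0], [326.0, 295.0]]
5 [[325.0, 209.0], [326.0, 302.0], [272.0, 260.0], [378.0, 256.0]] inner [[325.0, 228.0], [326.0, 287.0]]
[[315.0, 103.0], [353.0, 103.0], [277.0, 104.0], [315.0, 62.0], [316.0, 142.0]]
```

View pics/w7.png

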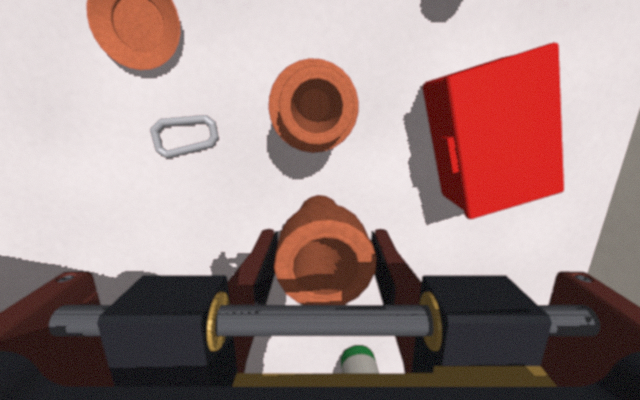

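Request:
play_rows(steps="0 39 0 0 0.65;0 36 0 0 0.65;0 0 0 0 0.65;0 0 -20 0 0.65;0 0 -15 0 0.65;0 0 0 0 0.65")

```text
clock: 15.55
tcp_pos: [555.4, -44.3, 204.6]
tool_rot: [176.7, 1.5, 89.0]
wrist_force: [-1.0, -0.7, -1.8]
width: 55.3
```

Request:
play_rows(steps="2 12 0 0 0.65;0 0 -12 0 0.65;0 0 0 0 0.65")

```text
clock: 15.92
tcp_pos: [557.9, -32.5, 193.2]
tool_rot: [176.6, 1.5, 88.9]
wrist_force: [-0.2, -0.0, -0.6]
width: 56.0
```

Request:
play_rows(steps="-0.5 0 -10 0 0.65;0 0 -9 0 0.65;0 0 -8 0 0.65;0 0 -8 0 0.65;0 0 0 0 0.65")

```text
clock: 16.55
tcp_pos: [557.0, -32.5, 155.1]
tool_rot: [176.6, 1.5, 88.9]
wrist_force: [-0.3, 0.3, -1.9]
width: 55.6
```

Request:
play_rows(steps="0 0 -7 0 0.65;0 0 -6 0 0.65;0 0 -4 0 0.65;0 0 0 0 0.65")

```text
clock: 17.05
tcp_pos: [557.2, -32.5, 137.4]
tool_rot: [176.6, 1.5, 88.9]
wrist_force: [0.2, -0.3, -1.2]
width: 56.2
```

Request:
play_rows(steps="0 0 -2 0 0.65;0 0 -2 0 0.65;0 0 -1.5 0 0.65;0 0 -1.5 0 0.65;0 0 0 0 0.65")

```text
clock: 17.68
tcp_pos: [558.1, -32.7, 132.8]
tool_rot: [176.3, 1.5, 88.9]
wrist_force: [0.3, -0.5, -0.6]
width: 56.0
```

Request:
play_rows(steps="0 0 -1.5 0 0.65;0 0 0 0 0.5;0 0 0 0 0.3;0 0 0 0 0.1;0 0 0 0 0;0 0 0 0 0;0 0 0 0 0")

```text
clock: 18.55
tcp_pos: [558.3, -32.7, 131.5]
tool_rot: [176.3, 1.6, 88.9]
wrist_force: [0.1, -0.0, 0.4]
width: 87.7
```

Request:
play_rows(steps="0 0 20 0 0;0 0 50 0 0;0 0 50 0 0;0 50 0 0 0;0 50 0 0 0;0 50 0 0 0;0 50 0 0 0;0 0 0 0 0")

```text
clock: 19.55
tcp_pos: [557.7, 172.3, 268.3]
tool_rot: [175.6, 1.4, 88.7]
wrist_force: [-0.6, -0.0, -0.4]
width: 88.1
```

Run:
```python
from w import *
s=bot.read_state();im=bot.read_camera("wrist");c=cam("wrist");print(s["clock"],s["tcp_pos"].round(),s["tool_rot"].round(1),(-c[1].T@c[2]).round())
cv2.imwrite("pics/w8.png",im)
a=bot.read_camera("side")[130:260,260:440]
o=np.zeros((600,800,3),np.uint8);o[:400,:640]=im;o[400:,:277]=cv2.resize(a,(277,200),interpolation=3)
b=bot.read_camera("scene");o[400:,300:608]=cv2.resize(b[160:260,300:454],(308,200),interpolation=3);cv2.imwrite("pics/c8.png",o)
print("slot guess px",proj(c,[535,301,80]))
```

```text
19.55 [558. 172. 268.] [175.6   1.4  88.7] [548. 256. 427.]
slot guess px [285.23825174  52.25898037]
```

View pics/c8.png

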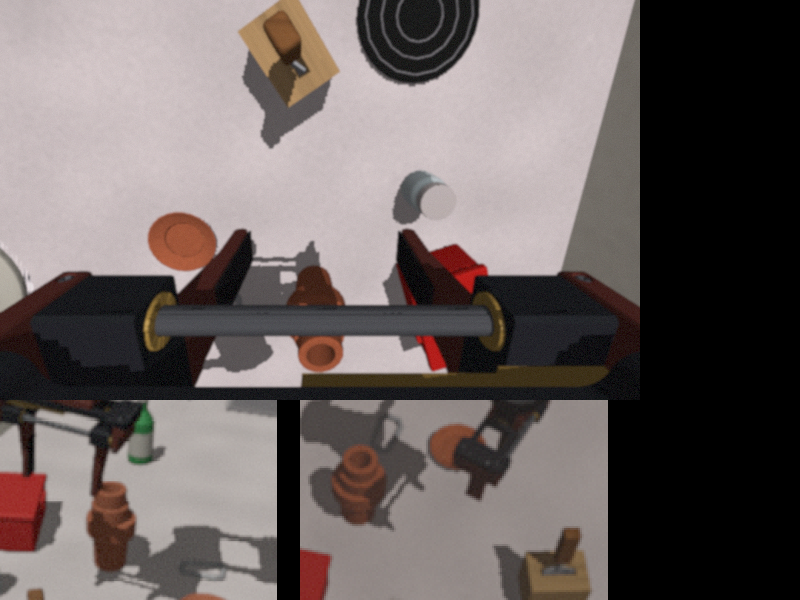

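Run:
```python
from w import *
im=cv2.imread("pics/w8.png");c=cam("wrist")
P={n:onz(c,*p,80)[:2] for n,p in dict(L=(239,33),B=(290,106),R=(339,70),T=(288,-3)).items()}
for n in P:print(n,P[n].round())
print("LB",P["B"]-P["L"],np.linalg.norm(P["B"]-P["L"]),"BR",P["R"]-P["B"],np.linalg.norm(P["R"]-P["B"]),"LR mid",(P["L"]+P["R"])/2)
print("blade at slot end",onz(c,301,69,80),"handle top",onz(c,277,22,190))
a=cam("scene");print("scene: handle top",onz(a,435.5,226,190))
```

```text
L [490. 318.]
B [537. 244.]
R [593. 280.]
T [542. 349.]
LB [ 47.64312054 -73.27320829] 87.40040038217535 BR [55.59605359 36.04879845] 66.26037310890383 LR mid [541.18005111 298.91551622]
blade at slot end [551.44693125 282.14123361  80.        ] handle top [535.36492509 303.82682156 190.        ]
scene: handle top [538.75205924 302.49780566 190.        ]
```

Request:
play_rows(steps="-15 14 0 -9.3 0;-15 14 0 -9.3 0;-15 14 0 -9.3 0;-15 14 0 -9.3 0;-15 14 0 -9.3 0;-15 14 0 -9.3 0;0 0 0 0 0;0 0 0 0 0")

```text
clock: 20.7
tcp_pos: [469.3, 241.4, 271.9]
tool_rot: [175.4, 1.4, 30.0]
wrist_force: [-0.8, -0.5, -0.6]
width: 87.7
```

Run:
```python
from w import *
s=bot.read_state();im=bot.read_camera("wrist");c=cam("wrist");print(s["clock"],s["tcp_pos"].round(1),s["tool_rot"].round(1),(-c[1].T@c[2]).round())
cv2.imwrite("pics/w9.png",im)
print(proj(c,[537,302,190]),proj(c,[537,302,80]))
```

```text
20.7 [469.3 241.4 271.9] [175.4   1.4  30. ] [537. 295. 431.]
[290.07904415  92.66940329] [292.84483838  94.13832118]
```

View pics/w9.png

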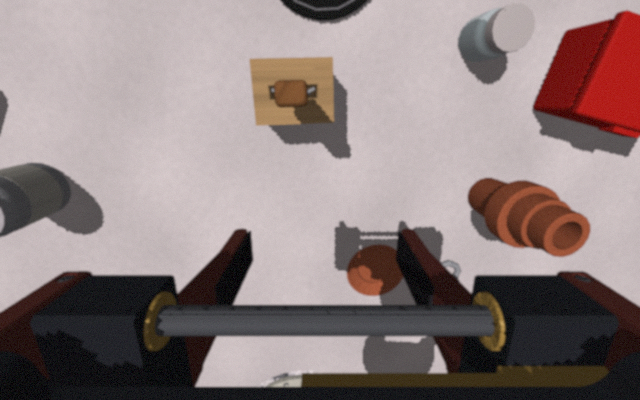

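Request:
play_rows(steps="35 30 0 0 0;34 29 0 0 0;0 0 0 0 0;0 0 0 0 0")

```text
clock: 21.25
tcp_pos: [541.8, 297.6, 270.4]
tool_rot: [175.3, 1.5, 30.0]
wrist_force: [0.4, -0.0, 0.8]
width: 88.0
```

Request:
play_rows(steps="-4 3 -10 0 0;0 0 -50 0 0;0 0 -50 0 0;0 0 0 0 0")

```text
clock: 21.75
tcp_pos: [534.8, 298.3, 160.5]
tool_rot: [175.3, 1.2, 30.0]
wrist_force: [0.3, 0.6, -0.3]
width: 87.9
```

Request:
play_rows(steps="3 3 -10 0 0;0 0 -20 0 0;0 0 -8 0 0;0 0 0 0 0")

```text
clock: 22.25
tcp_pos: [539.7, 302.5, 127.5]
tool_rot: [175.3, 0.6, 30.1]
wrist_force: [-0.1, 0.6, -0.0]
width: 88.2
```

Request:
play_rows(steps="-2 -1 -5 0 0;0 0 0 0 0.3;0 0 0 0 0.5;0 0 0 0 0.65;0 0 0 0 0.72;0 0 0 0 0.8;0 0 0 0 0.8;0 0 0 0 0.8", grip_force=7)

```text
clock: 23.25
tcp_pos: [538.1, 302.3, 124.1]
tool_rot: [175.3, 0.4, 30.1]
wrist_force: [-1.1, 1.1, -0.1]
width: 28.2
```

Request:
play_rows(steps="0 0 10 0 0.8;0 0 15 0 0.8;0 0 20 0 0.8;0 0 20 0 0.8;0 0 0 0 0.8")

```text
clock: 23.88
tcp_pos: [538.2, 302.4, 195.2]
tool_rot: [175.3, 0.3, 30.1]
wrist_force: [-0.6, -0.1, -0.4]
width: 26.0
```

Request:
play_rows(steps="0 0 20 0 0.8;0 0 0 0 0.8;0 0 0 0 0.8;-25 -16 0 0 0.8;-26 -17 0 0 0.8;0 0 0 0 0.8")

```text
clock: 24.62
tcp_pos: [485.6, 267.1, 209.8]
tool_rot: [175.2, 0.7, 30.0]
wrist_force: [1.2, -0.4, -1.4]
width: 25.7
```

Request:
play_rows(steps="0 0 -30 0 0.8;0 0 -30 0 0.8;0 0 -10 0 0.8;0 0 0 0 0.8")

```text
clock: 25.12
tcp_pos: [486.9, 267.7, 136.3]
tool_rot: [175.2, 0.8, 30.0]
wrist_force: [0.0, -0.7, -1.7]
width: 25.9
```

Run:
```python
from w import *
a=bot.read_camera("side");b=bot.read_camera("scene");w=bot.read_camera("wrist")
o=np.zeros((600,800,3),np.uint8);o[:400,:400]=cv2.resize(a[200:360,200:360],(400,400),interpolation=3);o[:400,400:]=cv2.resize(b[180:300,360:480],(400,400),interpolation=3);o[400:,:320]=cv2.resize(w,(320,200),interpolation=3);cv2.imwrite("pics/c10.png",o)
```

```text
(no output)
```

View pics/c10.png

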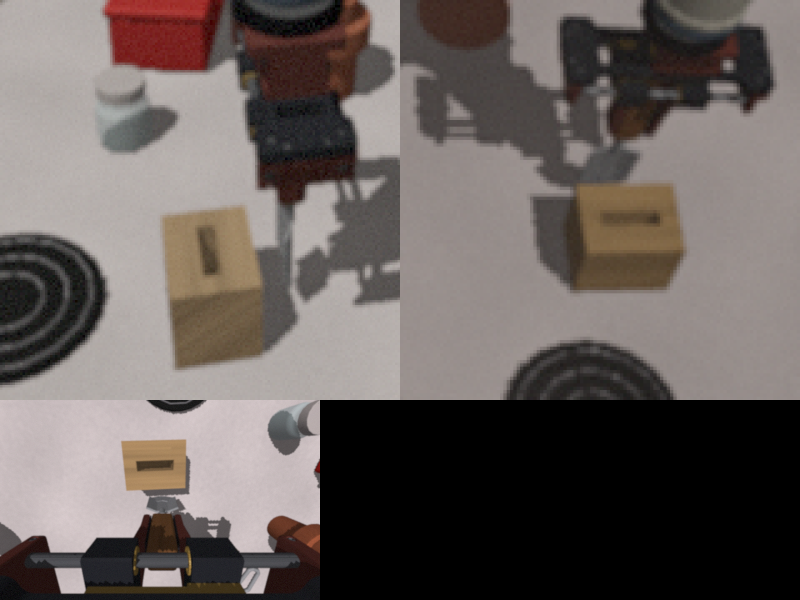

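Request:
play_rows(steps="10 6.5 0 0 0.8;10 6.5 0 0 0.8;10 6.5 0 0 0.8;10 6.5 0 0 0.8;0 0 0 0 0.8", grip_force=6)

```text
clock: 25.9
tcp_pos: [531.5, 296.2, 140.3]
tool_rot: [175.2, 0.4, 30.0]
wrist_force: [-0.6, 1.1, -0.8]
width: 25.9
```

Request:
play_rows(steps="10 6.5 -2 0 0.8;10 6.5 0 0 0.8;10 6.5 0 0 0.8;4 3 0 0 0.8;0 0 0 0 0.8")

```text
clock: 26.52
tcp_pos: [567.7, 320.5, 137.8]
tool_rot: [175.2, 0.4, 30.0]
wrist_force: [-0.7, -0.9, -0.6]
width: 25.8
```

Run:
```python
from w import *
a=bot.read_camera("side");b=bot.read_camera("scene");w=bot.read_camera("wrist")
o=np.zeros((600,800,3),np.uint8);o[:400,:400]=cv2.resize(a[200:360,200:360],(400,400),interpolation=3);o[:400,400:]=cv2.resize(b[180:300,360:480],(400,400),interpolation=3);o[400:,:320]=cv2.resize(w,(320,200),interpolation=3);cv2.imwrite("pics/c11.png",o)
```

```text
(no output)
```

View pics/c11.png

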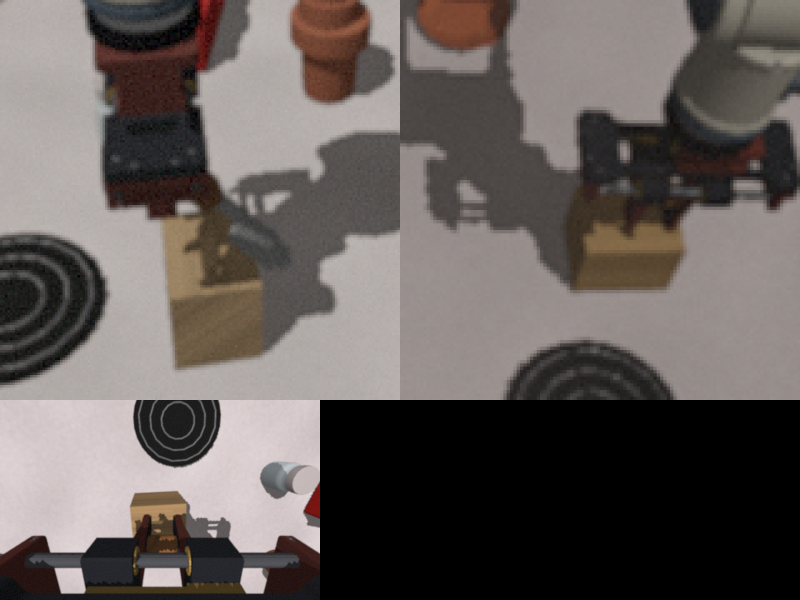

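Request:
play_rows(steps="0 0 0 0 0.85;0 0 0 0 0.85;0 0 0 0 0.85;0 0 15 0 0.85;0 0 35 0 0.85;0 0 40 0 0.85;0 0 40 0 0.85;0 0 0 0 0.85", grip_force=55)

```text
clock: 27.68
tcp_pos: [566.4, 319.6, 276.8]
tool_rot: [175.2, 0.2, 30.0]
wrist_force: [-0.8, -0.0, -1.0]
width: 25.6
```

Request:
play_rows(steps="5 -25 5 0 0.85;8 -35 0 0 0.85;8 -38 0 0 0.85;8 -38 0 0 0.85;8 -38 0 0 0.85;8 -35 0 0 0.85;5 -25 0 0 0.85;0 0 0 0 0.85")

```text
clock: 28.68
tcp_pos: [615.1, 78.8, 272.4]
tool_rot: [175.4, 0.8, 30.1]
wrist_force: [-0.5, -0.5, -1.6]
width: 25.6
```

Request:
play_rows(steps="6 -22 2 0 0.85;6 -22 0 0 0.85;4 -15 0 0 0.85;0 0 0 0 0.85;0 0 0 0 0.85")

```text
clock: 29.3
tcp_pos: [630.9, 20.5, 271.6]
tool_rot: [175.6, 0.9, 30.2]
wrist_force: [1.2, -0.2, -1.1]
width: 25.5
```

Run:
```python
from w import *
s=bot.read_state();print(s["clock"],s["tcp_pos"].round(1),s["tool_rot"].round(1))
A=cam("side");B=cam("scene");W=cam("wrist")
a=bot.read_camera("side");b=bot.read_camera("scene");w=bot.read_camera("wrist")
for n,i in zip("abw",(a,b,w)):cv2.imwrite(f"pics/f{n}.png",i)
t=s["tcp_pos"]+[-75,-47,-73]
for n,c in(("side",A),("scene",B),("wrist",W)):print(n,"pot rim",proj(c,[558,-33,156]).round(1),"pred tip",proj(c,t).round(1),"G",proj(c,s["tcp_pos"]+[0,1,19]).round(1))
o=np.zeros((600,800,3),np.uint8);o[:400,:400]=cv2.resize(a[130:250,270:390],(400,400),interpolation=3);o[:400,400:]=cv2.resize(b[130:230,280:380],(400,400),interpolation=3);o[400:,:320]=cv2.resize(w,(320,200),interpolation=3);o[400:,330:730]=w[200:400,100:500];cv2.imwrite("pics/c12.png",o)
```

```text
29.3 [630.9  20.5 271.6] [175.6   0.9  30.2]
side pot rim [331.3 186.9] pred tip [331.7 173.5] G [296.1 141.8]
scene pot rim [329.5 189.1] pred tip [332.1 181.4] G [334.9 188. ]
wrist pot rim [323.8 270.5] pred tip [320.2 294.5] G [323.6 262.2]
```

View pics/c12.png

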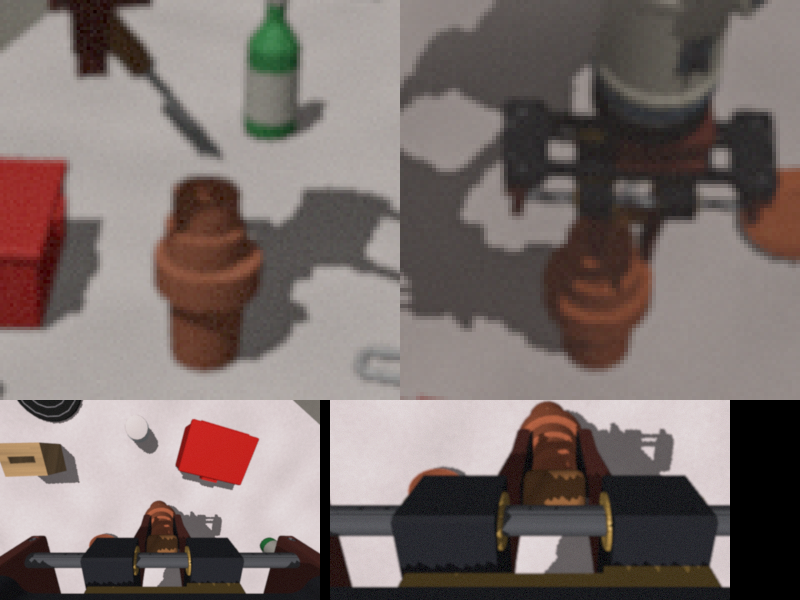

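Run:
```python
from w import *
from scipy.spatial.transform import Rotation as Ro
s=bot.read_state();R=Ro.from_euler("xyz",s["tool_rot"],degrees=True).as_matrix();p=s["tcp_pos"];G=p-19*R[:,2];n=R[:,1]
c=cam("side")
for u in((336,177),(335,177),(336,178)):
    o,d=ray(c,*u);t=o+d*(n@(G-o))/(n@d);v=G-t
    print(t.round(1),"len",np.linalg.norm(v).round(1),"lean",np.degrees(np.arccos(v[2]/np.linalg.norm(v))).round(1),"off pot",(t-[558,-33,156]).round(1))
o,d=ray(c,332.1,186.1);print("pot mouth at 156",(o+d*(156-o[2])/d[2]).round(1))
```

```text
[547.2 -36.  185.7] len 146.0 lean 44.0 off pot [-10.8  -3.   29.7]
[549.4 -34.7 185.9] len 144.0 lean 43.3 off pot [-8.6 -1.7 29.9]
[547.2 -36.3 182.7] len 148.3 lean 43.3 off pot [-10.8  -3.3  26.7]
pot mouth at 156 [557.5 -38.  156. ]
```

Request:
play_rows(steps="5 0 3 0 0.85;3 0 3 0 0.85;0 0 0 0 0.85;0 0 0 0 0.85;0 0 0 0 0.85;0 0 0 0 0.85")

```text
clock: 30.2
tcp_pos: [639.4, 21.7, 278.5]
tool_rot: [175.6, 0.9, 30.4]
wrist_force: [-0.1, 0.3, -1.7]
width: 25.6
```

Run:
```python
from w import *
s=bot.read_state();print(s["clock"],s["tcp_pos"].round(1),s["tool_rot"].round(1),s["dq"].round(2))
c=cam("side");a=bot.read_camera("side");h=cv2.cvtColor(a,cv2.COLOR_BGR2GRAY).astype(int)
print(h[168:190,322:346])
```

```text
30.2 [639.4  21.7 278.5] [175.6   0.9  30.4] [-0.06 -0.09  0.09 -0.01 -0.04  0.11]
[[116  84  63  59  60  63  82 111 144 164 167 170 169 170 168 166 166 166
  165 166 151 116  81  73]
 [144 109  76  62  58  62  63  85 119 149 165 168 169 169 168 164 167 166
  167 165 159 126  94  73]
 [159 141 106  74  61  63  56  67  93 126 157 168 168 169 168 165 167 164
  166 165 162 144 122  99]
 [169 158 133  96  74  62  60  68  65 101 138 160 164 166 166 164 167 167
  164 166 164 157 149 135]
 [167 170 154 124  91  80  89  76  61  75 113 151 167 169 168 165 165 166
  167 168 165 165 164 160]
 [172 173 167 153 132 122 128 114  98  92 105 136 160 167 164 167 163 165
  166 167 165 166 162 165]
 [171 170 169 165 156 153 155 149 135 126 119 133 158 165 163 165 168 166
  165 166 168 171 161 166]
 [168 169 168 168 168 167 164 164 161 156 148 149 161 166 168 166 164 165
  165 164 166 164 164 168]
 [168 166 170 169 169 166 169 166 165 165 161 161 165 166 167 165 165 166
  168 166 167 168 165 166]
 [167 167 169 167 164 166 166 166 167 168 165 165 166 166 166 167 165 166
  166 167 165 167 166 168]
 [165 1
[... 505 characters left out ...]
59 147 132 119 108  94  80  77  74  84  87  87  94 107 120 134 149
  164 167 167 166 167 167]
 [145 129 111  95  84  87  69  53  48  50  46  48  49  54  63  73  89 116
  138 158 168 167 166 171]
 [124  91  71  55  52  54  54  46  39  41  49  43  42  45  46  48  47  75
  103 139 163 165 170 166]
 [100  62  46  37  40  55  48  45  49  47  48  37  51  46  47  44  41  49
   74 113 147 167 171 169]
 [ 80  46  38  40  43  35  52  46  52  48  45  52  53  48  41  44  43  38
   54  89 136 163 170 169]
 [ 78  45  47  43  43  47  40  43  48  47  39  39  48  42  40  46  42  48
   45  71 129 157 168 172]
 [ 73  40  39  42  43  38  53  46  47  40  53  47  42  50  43  49  51  51
   56  79 130 160 165 169]]
```

Run:
```python
from w import *
from scipy.spatial.transform import Rotation as Ro
s=bot.read_state();R=Ro.from_euler("xyz",s["tool_rot"],degrees=True).as_matrix();G=s["tcp_pos"]-19*R[:,2];n=R[:,1]
o,d=ray(cam("side"),332.5,173.5);t=o+d*(n@(G-o))/(n@d);v=G-t
print(t.round(1),np.degrees(np.arccos(v[2]/np.linalg.norm(v))).round(1))
if np.hypot(t[0]-558,t[1]+33)<15 and 170<t[2]<225: print("hand in",bot.job_done())
```

```text
[556.4 -34.5 194.6] 44.4
the job is handed in; nothing more can be done
hand in None
```

I handed the job in at about 30 s. The pots are nested, and the gripper is holding the trowel still over the small pot. No verdict was reported.

**Pots:** I lowered the middle pot into the large one, then the small one into the middle one, and let each go with little force. Both look fully home in the side, scene and wrist pictures, but I did not measure the collar gaps.

**Trowel:** I drew it straight up out of the slot. Because the moves allow only shifts and a turn about vertical, I leaned it by pivoting it in a light grip against the block's edge. I then gripped it at 55 N.

**Last check (side camera):**

| Quantity | Measured | Required |
|---|---|---|
| Lean from upright | about 44° | 30–60° |
| Tip from the small pot's axis | about 2 mm | within 22 mm |
| Tip above its rim | about 38 mm | 8–80 mm |

There is a clear gap between tip and pot, and the joint speeds were close to zero.

**What disagreed or stayed uncertain:**
- **Trowel in the grip:** the distance from grip to tip came out about 146 mm, where I expected about 130 mm. The trowel may have slid slightly, or the measurement may be off. Either would stay well inside the limits.
- **Single view of the tip:** the tip was hidden in the scene view, so its position comes from one camera ray and the plane the trowel swings in.
- **Tool tilt:** the tool drifted to about 4.5° off vertical over the run. I saw no harm from it.

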